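# Find the free lid of the colour chest and push it open

## Robot

A 6-joint arm with a two-finger parallel gripper is mounted at the origin on a cart in front of the work surface, level with it; the furniture and walls round the work are solid. World frame = base frame: x ahead of the robot, y to its left, z up, the work surface at z = 0. Lengths are in m, angles in rad, forces in N, time in s.
With the tool pointing down it reaches from about 0.425 to 0.95 m from the base axis. Payload 14.7 kg.
Tool frame: the origin (TCP) lies at the very end of the fingers, on their centre line; the grasp point (between the pads) lies 19 mm behind it (grasp_offset is the distance from the TCP to the grasp point, in m); z points along the fingers, y is the direction in which the jaws open and shut (so a half turn about z gives the same grasp; the last joint's range is limited). The gripper opens to 85 mm and grips with 20 to 120 N. Pads are 22 mm wide; open, the fingers measure 114 mm over their backs; the gripper's body (76 mm by 85 mm) begins 54 mm behind the grasp point. The pads swing forward as they close: fully open they stand 13 mm farther back than shut.
Start: joints at [-1.212, 0.48, 1.596, -0, 1.065, -0.047], TCP at [0.257, -0.597, 0.231] pointing down, gripper open.
Joint ranges: [-2.75, 2.75], [-0.82, 2.05], [0.23, 2.67], [-1.56, 4.7], [0.09, 2.69], [-2.92, 2.92]. Speed limits (rad/s): [1.89, 1.89, 2.39, 3.01, 3.01, 3.01].

## Interface

Orientations are given as a 3x3 rotation matrix whose columns are the frame's x, y, z axes.
In Python, from plant import * gives the robot as it stands.
- The arm moves only by the shell command python3 -m inch 'ROWS' [FORCE]. ROWS is JSON, a list of rows, each an object of numbers: "ax", "ay", "az": the turn, a rotation vector about the world's x, y, z in degrees; "x", "y", "z": the shift along the world's x, y, z in m; "fingers": the closure, from -1 (fully open) to 1 (shut). In form: [{"ax": .., "ay": .., "az": .., "x": .., "y": .., "z": .., "fingers": ..}, ...]. A call has 1 to 5 rows; each row is the pose to reach, as a shift and turn from the pose commanded when the call began; what a row does not reach only later rows make up. A row lasts 1/8 s, in which the tool goes at most 62.5 mm and 10.7 degrees, less where a joint would pass 70% of its speed; a pose out of reach is approached as far as the arm can. A call with a gripper value outside its range is refused whole. The fingers move at their own pace and stop on an object; FORCE is the grip in N (left out, the last holds). Time passes only in rows, so rows that repeat a pose let the fingers close. It gives the time, the measured TCP pose, the force and the opening at its end, in the units of the state.
- state(): the state, without advancing time (a new reading comes with each control period).
- snapshot(name): name is "side" or "top" or "wrist"; returns a dict with "img" (480x640x3 uint8, red, green, blue), "range_z" (480x640 float32, m along the optical axis (not along the pixel's ray), 0 where there is no reading), "fx", "fy", "cx", "cy" (pixels), "cam_to_world" (4x4, takes a point from camera to world coordinates). Camera axes: x right, y up, looking along -z (the intrinsics and any distortion apply to the point x, -y, -z); pixel columns grow to the right and rows downward; lengths in m; the calibration is good to about 2 mm. A picture is of the moment at which its call begins.
- close_job(): hands the job in, once; it reports no verdict.
Trained networks look in the newest picture that a camera, given by its name, has taken for a name from the list of things; names that differ only in an ending like _2 or _b are one class to them, and where a whole thing is asked for, a point or a joint stands for the part that bears it (a point fixed in the world has none). Each returns a list of dicts, best first, with "confidence" (0 to 1); they miss things now and then, are a little off and sometimes report something else, mostly with a low value. They report only what shows in the picture. A call takes as long as a camera call.
- find_in(label, camera): "box" ([left, top, right, bottom] in pixels, round what is visible of it).
- masks_of(label, camera): "pixels" (480x640 bool, what is visible of it) and "box" ([left, top, right, bottom] in pixels, round what is visible of it).
The state is a dict: "time": time; "qpos": joint angles; "dq": joint speeds; "joint_torque": joint torques, N m; "eef_pos": TCP position; "orientation": TCP orientation; "contact_force": force on the tool from outside, world axes, zero at the start; "ft_torque": the same for the moment, N m; "width": opening from 0.0 (shut) to 1.0 (fully open).
Only numpy, scipy, OpenCV 4.12 (cv2) and the standard library are available. Lean on these libraries where they do the work, as an engineer would, in place of code of your own. Each camera call takes 0.05 s, during which the arm holds its last target.

## Task

The wooden colour chest has four lids that look alike; three are blocked from inside and one is free. With the fingertips, press down on the far end of one lid after another until you find the one that rocks (its far end sinks and its near edge tips up), then push that lid by its raised near edge away from you, fully under the fixed rear board, so that the dye in its compartment can be reached, and let go. Only press and push, do not force a blocked lid, and leave the things around the chest where they stand.

Things in the scene. Friction and masses are not known exactly. Their poses are not given: they have to be found in the camera images.
- chest: low wooden colour chest, fixed to the table, 240 mm deep (x) by 320 mm wide (y) by 75 mm high; origin at the centre of its underside on the table, z up, x from its front (robot side) to its back. On top lie four equal lids side by side (centres at y = +117, +39, -39, -117 mm) and, behind them, one fixed rear board over the whole width, all flush at 75 mm
- rear_board (a point): middle of the front top edge of the fixed rear board (6 mm thick, 75 mm above the table), 15.5 mm behind the chest's centre; the lids end 1.5 mm before it. A lid that is flush butts against it; the lid that is rocked passes under it. Three lids (which ones varies) lie on a hidden block with a rubber buffer: pressed at the far end with 5 to 20 N they give only 1 to 3 mm and spring back
- front_wall (a point): middle of the front wall's outer top edge. The front wall is 8 mm thick and ends 65 mm above the table; the lids lie over it and end flush with the chest's front face. Walls 8 mm thick between the lids and at the chest's ends reach 75 mm; 70 mm clear between them
- tilt_1 (a joint): rocking of lid 1 (leftmost seen from the robot, y = +117 mm in the chest) about a cross pin hidden in it, 62 mm behind its near edge: 0 = flush, 0.13 rad = far end down to its stop, near edge 8 mm up. The free lid, pressed at its far end, gives at about 2 N, sinks some 7 mm under the finger to the stop, and friction keeps it tilted
- tilt_2 (a joint): the same for lid 2 (second from the left)
- tilt_3 (a joint): the same for lid 3 (third from the left)
- tilt_4 (a joint): the same for lid 4 (the rightmost)
- slide_1 (a joint): travel of lid 1 to the back, along the chest's x axis and sloping down by 0.10 rad (8 mm lower at the end): 0 = shut, 0.080 m = fully open at its stop; takes 1 to 3 N and stays where left. It cannot move more than 3 mm unless the lid is rocked to about 0.1 rad or more
- slide_2 (a joint): the same for lid 2
- slide_3 (a joint): the same for lid 3
- slide_4 (a joint): the same for lid 4
- lid_1_far (a point): point on the top face of lid 1, midway across, 17 mm before its far edge: the place to press. It moves with the lid. Each lid is a flat board 134 mm long (chest x) by 68 mm wide by 10 mm thick; seams are 1 to 1.5 mm
- lid_2_far (a point): the same point of lid 2
- lid_3_far (a point): the same point of lid 3
- lid_4_far (a point): the same point of lid 4
- lid_1_near (a point): middle of the near (front) edge face of lid 1, half way up its 10 mm thickness: 70 mm above the table when shut, 78 mm when rocked, 70 mm again when rocked and fully open. It moves with the lid. A fingertip held 69 mm above the table passes over the front wall and bears on this face all the way
- lid_2_near (a point): the same point of lid 2
- lid_3_near (a point): the same point of lid 3
- lid_4_near (a point): the same point of lid 4
- cutter: steel pastry cutter ring, 58 x 56 x 23 mm, loose, left of the chest; origin at the centre of its underside
- dye_cup: small white cup of dye paste, 62 mm across and 32 mm high, loose, left of the chest; origin at the centre of its underside
- dough_ball: ball of modelling dough, 51 x 54 x 38 mm, loose, right of the chest; origin at the centre of its underside
- dough_roll: roll of modelling dough, 57 x 105 x 29 mm, loose, right of the chest; origin at the centre of its underside

How it is judged:
On the way:
1. one lid has been rocked by pressing down on its far end (tilted by more than 0.1 rad, with the fingertips within 60 mm of the pressing place, seen from above, while it is still shut) (((value of joint tilt_1 above 0.1 rad and value of joint slide_1 below 0.03 m and horizontal distance between the grasp point and lid_1_far below 0.06 m) or (value of joint tilt_2 above 0.1 rad and value of joint slide_2 below 0.03 m and horizontal distance between the grasp point and lid_2_far below 0.06 m) or (value of joint tilt_3 above 0.1 rad and value of joint slide_3 below 0.03 m and horizontal distance between the grasp point and lid_3_far below 0.06 m) or (value of joint tilt_4 above 0.1 rad and value of joint slide_4 below 0.03 m and horizontal distance between the grasp point and lid_4_far below 0.06 m))), for 0.1 s.
At the end, for the whole second after the job is handed in: One lid has been pushed back by more than 70 of its 80 mm under the rear board and is at rest; the other three are shut and flush (pushed less than 6 mm, tilted less than 0.04 rad) (((value of joint slide_1 above 0.07 m and velocity of joint slide_1 below 0.005 m/s and value of joint each of slide_2, slide_3, slide_4 below 0.006 m and value of joint each of tilt_2, tilt_3, tilt_4 below 0.04 rad) or (value of joint slide_2 above 0.07 m and velocity of joint slide_2 below 0.005 m/s and value of joint each of slide_1, slide_3, slide_4 below 0.006 m and value of joint each of tilt_1, tilt_3, tilt_4 below 0.04 rad) or (value of joint slide_3 above 0.07 m and velocity of joint slide_3 below 0.005 m/s and value of joint each of slide_1, slide_2, slide_4 below 0.006 m and value of joint each of tilt_1, tilt_2, tilt_4 below 0.04 rad) or (value of joint slide_4 above 0.07 m and velocity of joint slide_4 below 0.005 m/s and value of joint each of slide_1, slide_2, slide_3 below 0.006 m and value of joint each of tilt_1, tilt_2, tilt_3 below 0.04 rad))); the robot touches nothing.
It fails at once if the cutter is shifted by more than 25 mm or lifted (distance of cutter from where it was at the start of the episode above 0.025 m).
It fails at once if the dye cup is shifted by more than 25 mm or lifted (distance of dye_cup from where it was at the start of the episode above 0.025 m).
It fails at once if the dough ball is shifted by more than 25 mm or lifted (distance of dough_ball from where it was at the start of the episode above 0.025 m).
It fails at once if the dough roll is shifted by more than 25 mm or lifted (distance of dough_roll from where it was at the start of the episode above 0.025 m).
It fails at once if the chest or a lid is forced (the robot bears on it with more than 60 N) (contact force between any of the arm, the fingers and chest above 60 N).
It also fails if it takes over 51 s, if anything falls off the work surface, if the arm or the gripper's body presses on something with over 40 N, if the wrist force passes 120 N, or if a joint passes its speed limit or range.

## Working session

There is one attempt and no reset: what is moved stays moved. The work goes in short steps, Python scripts to look and compute and a shell command to move; the robot and the scene stay as the last step left them, time stands still between calls to the robot, and variables do not carry over. Pictures are saved under pics/ and viewed, and the job is handed in when it is done.

```bash
mkdir -p pics; python3 - <<'E'
from plant import *
import cv2
s=state();print({k:s[k] for k in('time','eef_pos','orientation','contact_force','width')})
for n in('top','side'):
    d=snapshot(n);cv2.imwrite(f'pics/{n}0.png',d['img'][:,:,::-1]);print(n,d['fx'],d['cx'],d['cy'],d['cam_to_world'])
    for l in('chest','lid_1_far','cutter','dye_cup','dough_ball','dough_roll'):
        print(l,[(r['box'],r['confidence']) for r in find_in(l,n)][:5])
E
```

```text
{'time': 0.0, 'eef_pos': array([ 0.2564579 , -0.59684877,  0.23066679]), 'orientation': array([[ 9.18792800e-01,  3.94739923e-01, -4.28760670e-04],
       [ 3.94740154e-01, -9.18792172e-01,  1.07472535e-03],
       [ 3.02950555e-05, -1.15669897e-03, -9.99999331e-01]]), 'contact_force': array([ 0.01920188, -0.15669841, -1.33831748]), 'width': 0.9976351771599072}
top 467.68077133365296 319.26192629041594 248.03588748148897 [[-0.00691308  0.98591038 -0.16713149  0.47418034]
 [-0.99997552 -0.00663564  0.00221836  0.02263374]
 [ 0.00107808  0.16714274  0.98593212  0.95300183]
 [ 0.          0.          0.          1.        ]]
chest [([232.6, 188.6, 420.5, 335.4], 0.58)]
lid_1_far [([236.1, 237.3, 286.7, 313.0], 0.93)]
cutter [([198.0, 252.7, 229.6, 281.4], 0.66)]
dye_cup [([208.9, 192.8, 241.6, 225.8], 0.77), ([318.6, 251.7, 368.8, 327.7], 0.4)]
dough_ball [([412.3, 301.4, 442.1, 333.0], 0.7), ([430.0, 238.1, 483.3, 269.4], 0.53)]
dough_roll [([433.2, 237.4, 479.9, 268.9], 0.76), ([195.9, 254.4, 227.7, 280.3], 0.72)]
side 599.1416045185968 322.4693979438498 235.23895685406492 [[-0.88181733  0.28763427 -0.37371743  0.15339458]
 [-0.47139802 -0.56029636  0.68106673  0.80764396]
 [-0.01349439  0.77674611  0.62966927  0.80516874]
 [ 0.          0.          0.          1.        ]]
chest [([284.9, 228.0, 361.3, 276.9], 0.62), ([214.1, 173.1, 412.9, 328.6], 0.58)]
lid_1_far []
cutter [([241.9, 316.3, 275.7, 347.6], 0.85), ([312.1, 213.3, 386.7, 252.2], 0.16)]
dye_cup [([194.2, 282.1, 228.7, 310.5], 0.63)]
dough_ball [([397.1, 204.5, 419.9, 226.4], 0.72), ([215.9, 174.1, 410.7, 327.3], 0.56)]
dough_roll [([358.9, 169.9, 374.7, 194.8], 0.85), ([242.7, 315.3, 272.4, 345.4], 0.6)]
```

View pics/top0.png

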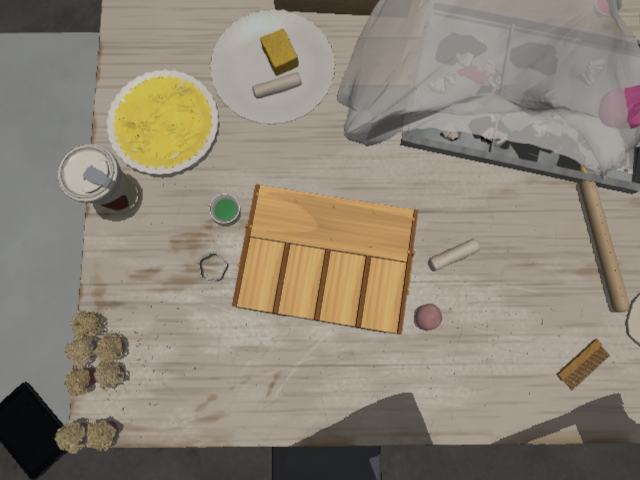

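View pics/side0.png

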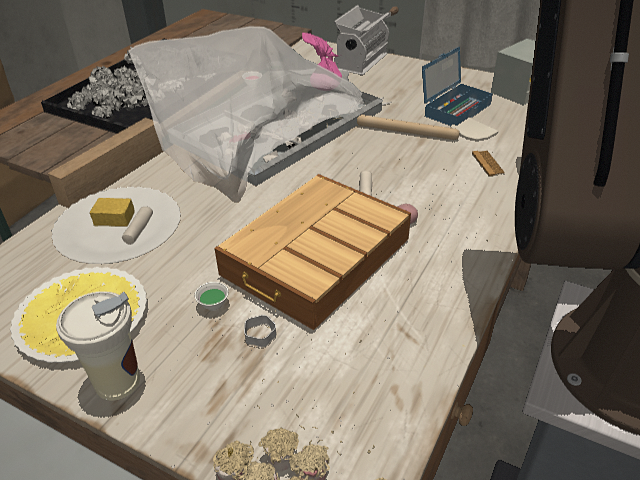

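```bash
python3 - <<'E'
from plant import *
import cv2
d=snapshot('top')
im=d['img'][170:350,180:500,::-1]
cv2.imwrite('pics/topz.png',cv2.resize(im,None,fx=2.5,fy=2.5,interpolation=cv2.INTER_CUBIC))
E
```

```text
(no output)
```

View pics/topz.png

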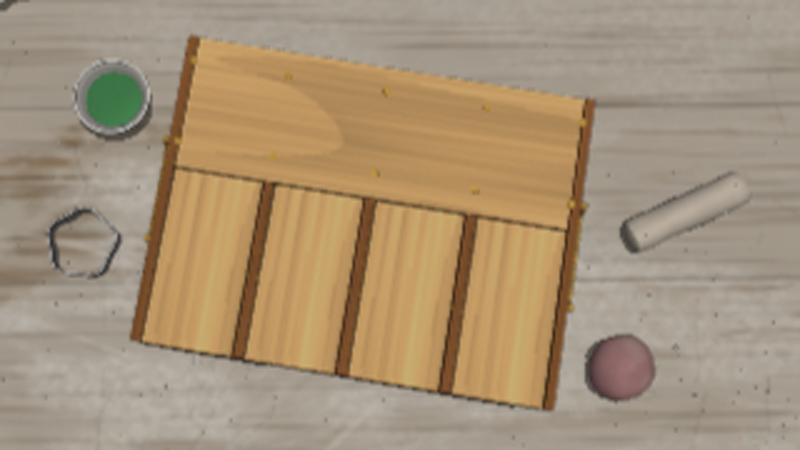

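The top picture shows the chest turned slightly. In the zoom its top corners are at back-left (193,37), back-right (595,100), front-right (550,409) and front-left (133,340). I'll fit its pose to these.

```bash
cat > h.py <<'E'
from plant import *
import numpy as np, cv2
def ray(d,u,v,z):
    T=d['cam_to_world'];r=T[:3,:3]@np.array([(u-d['cx'])/d['fx'],-(v-d['cy'])/d['fy'],-1]);o=T[:3,3]
    return o+r*(z-o[2])/r[2]
E
python3 - <<'E'
from h import *
from scipy.optimize import least_squares
d=snapshot('top')
z=np.array([[193,37],[595,100],[550,409],[133,340]])/2.5+[180,170]
W=np.array([ray(d,u,v,.075)[:2] for u,v in z]);print(W)
L=np.array([[.12,.16],[.12,-.16],[-.12,-.16],[-.12,.16]])
f=lambda p:(np.c_[np.cos(p[2])*L[:,0]-np.sin(p[2])*L[:,1]+p[0],np.sin(p[2])*L[:,0]+np.cos(p[2])*L[:,1]+p[1]]-W).ravel()
r=least_squares(f,[.5,0,0]);p=r.x;print(p,np.degrees(p[2]),r.fun.reshape(-1,2))
R=np.array([[np.cos(p[2]),-np.sin(p[2])],[np.sin(p[2]),np.cos(p[2])]])
for i,y in enumerate([.117,.039,-.039,-.117]): print(i+1,'far',R@[-.003,y]+p[:2],'near',R@[-.12,y]+p[:2])
# depth check
u,v=np.meshgrid(np.arange(640),np.arange(480));zz=d['range_z']
m=np.zeros((480,640),bool);m[190:330,240:415]=1
P=np.stack([(u-d['cx'])/d['fx']*zz,-(v-d['cy'])/d['fy']*zz,-zz,np.ones_like(zz)],-1)@d['cam_to_world'].T
for i,y in enumerate([.117,.039,-.039,-.117]):
  for x in(-.1,-.06,-.003,.06):
    c=R@[x,y]+p[:2];q=P[m&(np.hypot(P[...,0]-c[0],P[...,1]-c[1])<.008)];print(i+1,x,np.median(q[:,2]).round(4),end=' | ')
print(P[350:,200:280,2].mean())
for l in ['cutter','dye_cup','dough_ball','dough_roll']:
  b=find_in(l,'top')[0]['box'];print(l,ray(d,(b[0]+b[2])/2,(b[1]+b[3])/2,.015))
E
```

```text
[[ 0.74880135  0.1407206 ]
 [ 0.69623419 -0.17053682]
 [ 0.46170713 -0.12736935]
 [ 0.51447728  0.18188251]]
[ 0.60530499  0.00617424 -0.17170671] -9.838069992767139 [[ 2.07726505e-03  2.59706732e-03]
 [-3.21275540e-05 -1.43978733e-03]
 [-1.97576485e-03 -3.59984141e-03]
 [-6.93726490e-05  2.44256143e-03]]
1 far [0.62234022 0.12196629] near [0.50706075 0.14195741]
2 far [0.60901281 0.04511332] near [0.49373334 0.06510443]
3 far [ 0.5956854  -0.03173966] near [ 0.48040593 -0.01174855]
4 far [ 0.58235799 -0.10859264] near [ 0.46707852 -0.08860153]
1 -0.1 0.0752 | 1 -0.06 0.0759 | 1 -0.003 0.0757 | 1 0.06 0.0755 | 2 -0.1 0.0751 | 2 -0.06 0.0748 | 2 -0.003 0.0755 | 2 0.06 0.075 | 3 -0.1 0.0754 | 3 -0.06 0.0753 | 3 -0.003 0.0754 | 3 0.06 0.0749 | 4 -0.1 0.0756 | 4 -0.06 0.0755 | 4 -0.003 0.0754 | 4 0.06 0.0753 | -0.1890311307925331
cutter [0.60078153 0.2370938  0.015     ]
dye_cup [0.71923923 0.21233226 0.015     ]
dough_ball [ 0.49150477 -0.19450822  0.015     ]
dough_roll [ 0.61935114 -0.25593552  0.015     ]
```

```bash
python3 -m inch '[{"x":0.06,"y":0.10,"az":-10,"fingers":1},{"x":0.12,"y":0.19,"az":-20,"fingers":1},{"x":0.18,"y":0.28,"az":-30,"fingers":1},{"x":0.24,"y":0.37,"az":-33.1,"fingers":1},{"x":0.28,"y":0.43,"az":-33.1,"fingers":1}]' 40
python3 - <<'E'
from plant import *
s=state();print(s['eef_pos'],s['orientation'],s['contact_force'],s['width'],s['qpos'])
E
```

```text
[ 0.25659741 -0.59721509  0.23132121] [[ 9.18785314e-01  3.94757579e-01  7.44010491e-06]
 [ 3.94757579e-01 -9.18785313e-01 -4.85571677e-05]
 [-1.23324508e-05  4.75506504e-05 -9.99999999e-01]] [ 0.283848    0.12846952 -0.79822343] 0.9987803000007028 [-1.21161417e+00  4.80165674e-01  1.59629367e+00 -1.15484751e-05
  1.06508524e+00 -4.66162368e-02]validation failed for argument at $[0]...
```

```bash
python3 -m inch '[{"ax":0,"ay":0,"az":-10,"x":0.05,"y":0.08,"z":0,"fingers":1},{"ax":0,"ay":0,"az":-20,"x":0.09,"y":0.14,"z":0,"fingers":1},{"ax":0,"ay":0,"az":-30,"x":0.14,"y":0.21,"z":0,"fingers":1},{"ax":0,"ay":0,"az":-33.1,"x":0.18,"y":0.27,"z":0,"fingers":1},{"ax":0,"ay":0,"az":-33.1,"x":0.22,"y":0.33,"z":0,"fingers":1}]' 40
python3 - <<'E'
from plant import *
s=state();print(s['eef_pos'],s['orientation'],s['contact_force'],s['width'],s['qpos'])
E
```

```text
time: 1.62
eef_pos: [0.4287, -0.3382, 0.2316]
orientation: [[0.985, -0.173, 0.001], [-0.173, -0.985, -0.0], [0.001, 0.0, -1.0]]
contact_force: [0.7, -0.9, -0.3]
width: 0.001
[ 0.42872796 -0.33818116  0.23155026] [[ 9.85008716e-01 -1.72503790e-01  5.21548920e-04]
 [-1.72503599e-01 -9.85008810e-01 -3.91926935e-04]
 [ 5.81339163e-04  2.96082382e-04 -9.99999787e-01]] [ 0.69118284 -0.9090387  -0.3384037 ] 0.0009532552472450048 [-7.23427744e-01  3.34887633e-01  1.83604841e+00  6.24059767e-05
  9.70006251e-01  1.02070425e+00]
```

```bash
python3 -m inch '[{"ax":0,"ay":0,"az":0,"x":0.03,"y":0.046,"z":0,"fingers":1},{"ax":0,"ay":0,"az":0,"x":0.06,"y":0.092,"z":0,"fingers":1},{"ax":0,"ay":0,"az":0,"x":0.09,"y":0.138,"z":0,"fingers":1},{"ax":0,"ay":0,"az":0,"x":0.12,"y":0.184,"z":-0.02,"fingers":1},{"ax":0,"ay":0,"az":0,"x":0.15,"y":0.23,"z":-0.04,"fingers":1}]'; python3 -m inch '[{"ax":0,"ay":0,"az":0,"x":0,"y":0,"z":-0.05,"fingers":1},{"ax":0,"ay":0,"az":0,"x":0,"y":0,"z":-0.09,"fingers":1},{"ax":0,"ay":0,"az":0,"x":0,"y":0,"z":-0.09,"fingers":1}]'
```

```text
time: 2.25
eef_pos: [0.5789, -0.1082, 0.1912]
orientation: [[0.985, -0.171, 0.001], [-0.171, -0.985, -0.0], [0.001, 0.0, -1.0]]
contact_force: [0.1, -0.6, 0.4]
width: -0.003
time: 2.62
eef_pos: [0.5759, -0.1091, 0.099]
orientation: [[0.985, -0.171, -0.005], [-0.171, -0.985, 0.001], [-0.005, -0.0, -1.0]]
contact_force: [-0.1, 0.1, -0.4]
width: 0.0
```

```bash
python3 -m inch '[{"ax":0,"ay":0,"az":0,"x":0.002,"y":0,"z":-0.015,"fingers":1},{"ax":0,"ay":0,"az":0,"x":0.002,"y":0,"z":-0.023,"fingers":1},{"ax":0,"ay":0,"az":0,"x":0.002,"y":0,"z":-0.023,"fingers":1}]'; python3 -m inch '[{"ax":0,"ay":0,"az":0,"x":0,"y":0,"z":-0.001,"fingers":1},{"ax":0,"ay":0,"az":0,"x":0,"y":0,"z":-0.002,"fingers":1},{"ax":0,"ay":0,"az":0,"x":0,"y":0,"z":-0.002,"fingers":1}]'
```

```text
time: 3.0
eef_pos: [0.5798, -0.1099, 0.0785]
orientation: [[0.985, -0.171, 0.0], [-0.171, -0.985, 0.0], [0.0, -0.0, -1.0]]
contact_force: [-0.8, 0.6, -0.7]
width: 0.001
time: 3.38
eef_pos: [0.5799, -0.1098, 0.0765]
orientation: [[0.985, -0.171, 0.0], [-0.171, -0.985, -0.0], [0.0, 0.0, -1.0]]
contact_force: [0.2, -0.0, 0.4]
width: 0.001
```

```bash
python3 -m inch '[{"ax":0,"ay":0,"az":0,"x":0,"y":0,"z":-0.001,"fingers":1},{"ax":0,"ay":0,"az":0,"x":0,"y":0,"z":-0.002,"fingers":1},{"ax":0,"ay":0,"az":0,"x":0,"y":0,"z":-0.002,"fingers":1}]'; python3 -m inch '[{"ax":0,"ay":0,"az":0,"x":0,"y":0,"z":-0.001,"fingers":1},{"ax":0,"ay":0,"az":0,"x":0,"y":0,"z":-0.001,"fingers":1}]'
```

```text
time: 3.75
eef_pos: [0.58, -0.1098, 0.0745]
orientation: [[0.985, -0.171, 0.0], [-0.171, -0.985, -0.0], [0.0, 0.0, -1.0]]
contact_force: [0.1, 1.1, 4.3]
width: -0.001
time: 4.0
eef_pos: [0.5801, -0.1098, 0.0739]
orientation: [[0.985, -0.171, 0.001], [-0.171, -0.985, -0.0], [0.001, 0.0, -1.0]]
contact_force: [-1.8, 1.7, 11.1]
width: 0.001
```

Lid 4 is blocked: 11 N for about 1 mm. Next is lid 3.

```bash
python3 -m inch '[{"ax":0,"ay":0,"az":0,"x":0,"y":0,"z":0.012,"fingers":1},{"ax":0,"ay":0,"az":0,"x":0.0065,"y":0.038,"z":0.013,"fingers":1},{"ax":0,"ay":0,"az":0,"x":0.013,"y":0.077,"z":0.013,"fingers":1},{"ax":0,"ay":0,"az":0,"x":0.013,"y":0.077,"z":0.006,"fingers":1},{"ax":0,"ay":0,"az":0,"x":0.013,"y":0.077,"z":0.004,"fingers":1}]'; python3 -m inch '[{"ax":0,"ay":0,"az":0,"x":0,"y":0,"z":-0.002,"fingers":1},{"ax":0,"ay":0,"az":0,"x":0,"y":0,"z":-0.003,"fingers":1},{"ax":0,"ay":0,"az":0,"x":0,"y":0,"z":-0.004,"fingers":1},{"ax":0,"ay":0,"az":0,"x":0,"y":0,"z":-0.004,"fingers":1}]'
```

```text
time: 4.62
eef_pos: [0.5925, -0.0329, 0.0771]
orientation: [[0.985, -0.17, -0.001], [-0.17, -0.985, -0.0], [-0.001, 0.0, -1.0]]
contact_force: [0.3, 0.5, -0.1]
width: -0.0
time: 5.12
eef_pos: [0.5928, -0.0331, 0.0733]
orientation: [[0.985, -0.171, 0.0], [-0.171, -0.985, -0.0], [0.0, 0.0, -1.0]]
contact_force: [-0.5, -1.4, 0.8]
width: -0.005
```

Only 0.8 N at 73.3 mm, so it is giving. I'll press further.

```bash
python3 -m inch '[{"ax":0,"ay":0,"az":0,"x":0,"y":0,"z":-0.001,"fingers":1},{"ax":0,"ay":0,"az":0,"x":0,"y":0,"z":-0.002,"fingers":1},{"ax":0,"ay":0,"az":0,"x":0,"y":0,"z":-0.002,"fingers":1}]'
```

```text
time: 5.5
eef_pos: [0.5929, -0.0327, 0.0713]
orientation: [[0.985, -0.171, 0.0], [-0.171, -0.985, 0.0], [0.0, -0.0, -1.0]]
contact_force: [0.6, -1.0, 1.5]
width: -0.0
```

```bash
python3 -m inch '[{"ax":0,"ay":0,"az":0,"x":0,"y":0,"z":-0.001,"fingers":1},{"ax":0,"ay":0,"az":0,"x":0,"y":0,"z":-0.002,"fingers":1},{"ax":0,"ay":0,"az":0,"x":0,"y":0,"z":-0.002,"fingers":1}]'; python3 -m inch '[{"ax":0,"ay":0,"az":0,"x":0,"y":0,"z":-0.0007,"fingers":1},{"ax":0,"ay":0,"az":0,"x":0,"y":0,"z":-0.0014,"fingers":1},{"ax":0,"ay":0,"az":0,"x":0,"y":0,"z":-0.0014,"fingers":1}]'
```

```text
time: 5.88
eef_pos: [0.5929, -0.0327, 0.0693]
orientation: [[0.985, -0.171, 0.0], [-0.171, -0.985, 0.0], [0.0, -0.0, -1.0]]
contact_force: [0.7, -0.7, 2.1]
width: 0.003
time: 6.25
eef_pos: [0.5933, -0.0328, 0.0684]
orientation: [[0.985, -0.171, 0.001], [-0.171, -0.985, -0.0], [0.001, -0.0, -1.0]]
contact_force: [1.1, -1.5, 9.9]
width: 0.001
```

The lid stopped at about 68.4 mm with 9.9 N, so lid 3 has rocked down to its stop. I'll lift and look.

```bash
python3 -m inch '[{"ax":0,"ay":0,"az":0,"x":0,"y":0,"z":0.02,"fingers":1},{"ax":0,"ay":0,"az":0,"x":-0.05,"y":0.009,"z":0.04,"fingers":1},{"ax":0,"ay":0,"az":0,"x":-0.10,"y":0.018,"z":0.04,"fingers":1},{"ax":0,"ay":0,"az":0,"x":-0.14,"y":0.025,"z":0.04,"fingers":1},{"ax":0,"ay":0,"az":0,"x":-0.14,"y":0.025,"z":0.04,"fingers":1}]'
python3 - <<'E'
from h import *
d=snapshot('side');cv2.imwrite('pics/s1.png',cv2.resize(d['img'][160:340,200:430,::-1],None,fx=3.3,fy=3.3,interpolation=cv2.INTER_CUBIC))
d=snapshot('top');cv2.imwrite('pics/t1.png',cv2.resize(d['img'][170:350,180:500,::-1],None,fx=2.5,fy=2.5,interpolation=cv2.INTER_CUBIC))
E
```

```text
time: 6.88
eef_pos: [0.4493, -0.0072, 0.1078]
orientation: [[0.985, -0.171, -0.003], [-0.171, -0.985, 0.0], [-0.003, 0.0, -1.0]]
contact_force: [1.3, 1.0, -0.7]
width: -0.001
```

View pics/s1.png

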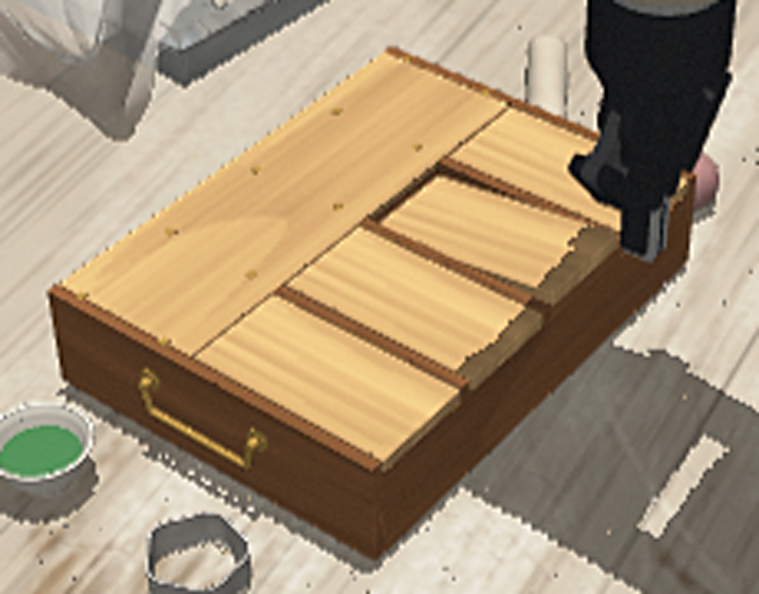

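View pics/t1.png

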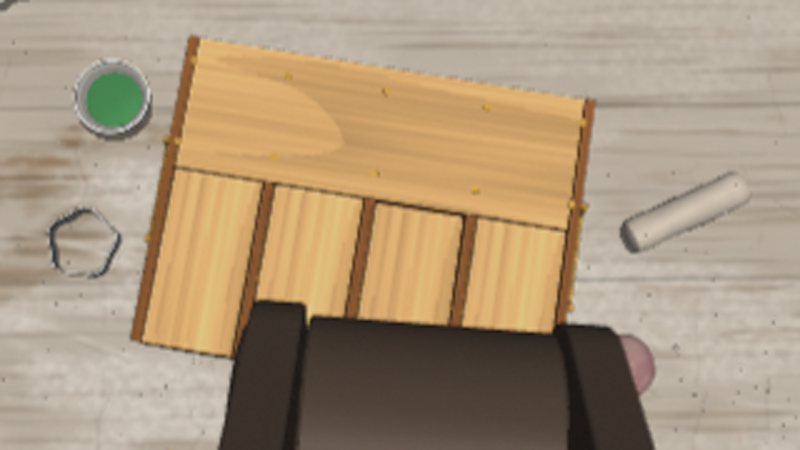

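The side view shows lid 3 tipped: a dark gap at its far end around (410,195) and its near edge raised at (590,250). Now I'll lower the fingertips in front of the near edge.

```bash
python3 -m inch '[{"ax":0,"ay":0,"az":0,"x":0,"y":0.001,"z":-0.025,"fingers":1},{"ax":0,"ay":0,"az":0,"x":0,"y":0.001,"z":-0.0385,"fingers":1},{"ax":0,"ay":0,"az":0,"x":0,"y":0.001,"z":-0.0385,"fingers":1}]'; python3 -m inch '[{"ax":0,"ay":0,"az":0,"x":0.005,"y":-0.0009,"z":0,"fingers":1},{"ax":0,"ay":0,"az":0,"x":0.01,"y":-0.0017,"z":0,"fingers":1},{"ax":0,"ay":0,"az":0,"x":0.014,"y":-0.0024,"z":0,"fingers":1},{"ax":0,"ay":0,"az":0,"x":0.014,"y":-0.0024,"z":0,"fingers":1}]'
```

```text
time: 7.35
eef_pos: [0.4526, -0.0068, 0.0685]
orientation: [[0.985, -0.171, -0.002], [-0.171, -0.985, 0.0], [-0.002, 0.0, -1.0]]
contact_force: [-0.5, 0.2, -0.2]
width: -0.0
time: 7.85
eef_pos: [0.4673, -0.0092, 0.0696]
orientation: [[0.985, -0.171, 0.001], [-0.171, -0.985, -0.0], [0.001, -0.0, -1.0]]
contact_force: [0.3, 0.3, 0.2]
width: 0.002
```

```bash
python3 -m inch '[{"ax":0,"ay":0,"az":0,"x":0.003,"y":-0.0005,"z":-0.0005,"fingers":1},{"ax":0,"ay":0,"az":0,"x":0.006,"y":-0.001,"z":-0.0005,"fingers":1},{"ax":0,"ay":0,"az":0,"x":0.009,"y":-0.0015,"z":-0.0005,"fingers":1},{"ax":0,"ay":0,"az":0,"x":0.012,"y":-0.002,"z":-0.0005,"fingers":1}]'
```

```text
time: 8.35
eef_pos: [0.4788, -0.0112, 0.0688]
orientation: [[0.985, -0.171, -0.0], [-0.171, -0.985, 0.0], [-0.0, 0.0, -1.0]]
contact_force: [-1.1, -1.0, 0.1]
width: -0.002
```

```bash
python3 -m inch '[{"ax":0,"ay":0,"az":0,"x":0.004,"y":-0.0007,"z":0,"fingers":1},{"ax":0,"ay":0,"az":0,"x":0.008,"y":-0.0014,"z":0,"fingers":1},{"ax":0,"ay":0,"az":0,"x":0.012,"y":-0.0021,"z":0,"fingers":1},{"ax":0,"ay":0,"az":0,"x":0.016,"y":-0.0028,"z":0,"fingers":1},{"ax":0,"ay":0,"az":0,"x":0.02,"y":-0.0035,"z":0,"fingers":1}]'
```

```text
time: 8.98
eef_pos: [0.4991, -0.0147, 0.0689]
orientation: [[0.985, -0.171, 0.0], [-0.171, -0.985, -0.0], [0.0, 0.0, -1.0]]
contact_force: [-0.9, -0.1, 0.2]
width: 0.004
```

```bash
python3 -m inch '[{"ax":0,"ay":0,"az":0,"x":0.004,"y":-0.0007,"z":0,"fingers":1},{"ax":0,"ay":0,"az":0,"x":0.008,"y":-0.0014,"z":0,"fingers":1},{"ax":0,"ay":0,"az":0,"x":0.012,"y":-0.0021,"z":0,"fingers":1},{"ax":0,"ay":0,"az":0,"x":0.016,"y":-0.0028,"z":0,"fingers":1},{"ax":0,"ay":0,"az":0,"x":0.02,"y":-0.0035,"z":0,"fingers":1}]'
python3 - <<'E'
from h import *
d=snapshot('side');cv2.imwrite('pics/s2.png',cv2.resize(d['img'][160:340,200:430,::-1],None,fx=3.3,fy=3.3,interpolation=cv2.INTER_CUBIC))
E
```

```text
time: 9.6
eef_pos: [0.519, -0.0182, 0.0688]
orientation: [[0.985, -0.171, -0.0], [-0.171, -0.985, 0.0], [-0.0, 0.0, -1.0]]
contact_force: [-2.1, 1.0, -0.1]
width: -0.0
```

View pics/s2.png

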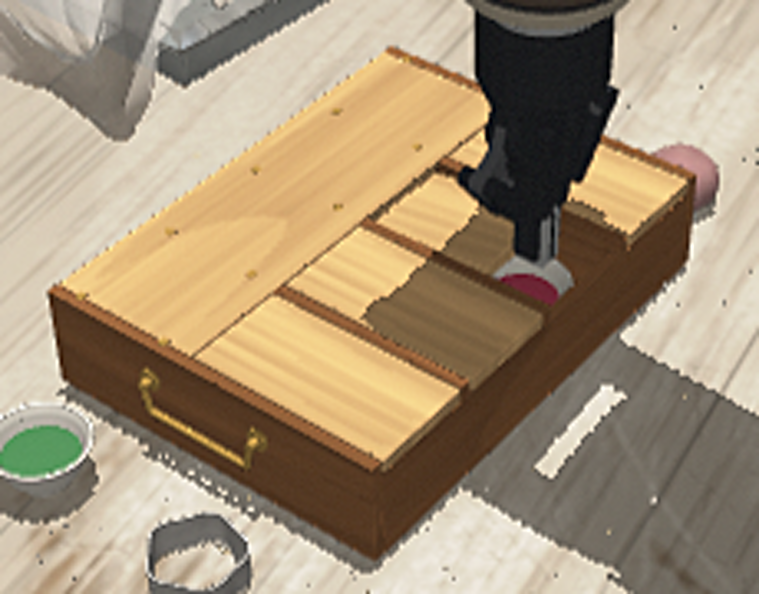

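The lid is sliding under the board and the red dye cup shows at (530,290). I'll keep pushing to the stop.

```bash
python3 -m inch '[{"ax":0,"ay":0,"az":0,"x":0.004,"y":-0.0007,"z":0,"fingers":1},{"ax":0,"ay":0,"az":0,"x":0.008,"y":-0.0014,"z":0,"fingers":1},{"ax":0,"ay":0,"az":0,"x":0.012,"y":-0.0021,"z":0,"fingers":1},{"ax":0,"ay":0,"az":0,"x":0.016,"y":-0.0028,"z":0,"fingers":1},{"ax":0,"ay":0,"az":0,"x":0.02,"y":-0.0035,"z":0,"fingers":1}]'
```

```text
time: 10.28
eef_pos: [0.539, -0.0217, 0.0689]
orientation: [[0.985, -0.171, -0.0], [-0.171, -0.985, 0.0], [-0.0, 0.0, -1.0]]
contact_force: [-1.0, -0.4, -0.7]
width: 0.002
```

```bash
python3 -m inch '[{"ax":0,"ay":0,"az":0,"x":0.002,"y":-0.0003,"z":0,"fingers":1},{"ax":0,"ay":0,"az":0,"x":0.004,"y":-0.0007,"z":0,"fingers":1},{"ax":0,"ay":0,"az":0,"x":0.006,"y":-0.001,"z":0,"fingers":1}]'
```

```text
time: 10.65
eef_pos: [0.5448, -0.0227, 0.0689]
orientation: [[0.985, -0.171, -0.0], [-0.171, -0.985, 0.0], [-0.0, -0.0, -1.0]]
contact_force: [-0.9, -0.5, -0.3]
width: 0.001
```

```bash
python3 -m inch '[{"ax":0,"ay":0,"az":0,"x":0.001,"y":-0.0002,"z":0,"fingers":1},{"ax":0,"ay":0,"az":0,"x":0.002,"y":-0.0003,"z":0,"fingers":1},{"ax":0,"ay":0,"az":0,"x":0.003,"y":-0.0005,"z":0,"fingers":1},{"ax":0,"ay":0,"az":0,"x":0.003,"y":-0.0005,"z":0,"fingers":1}]'
```

```text
time: 11.15
eef_pos: [0.548, -0.0232, 0.0689]
orientation: [[0.985, -0.171, 0.0], [-0.171, -0.985, -0.0], [0.0, -0.0, -1.0]]
contact_force: [-0.3, 0.8, -0.1]
width: -0.0
```

```bash
python3 -m inch '[{"ax":0,"ay":0,"az":0,"x":0.001,"y":-0.0002,"z":0,"fingers":1},{"ax":0,"ay":0,"az":0,"x":0.0015,"y":-0.0003,"z":0,"fingers":1},{"ax":0,"ay":0,"az":0,"x":0.0015,"y":-0.0003,"z":0,"fingers":1}]'
```

```text
time: 11.52
eef_pos: [0.5494, -0.0235, 0.0689]
orientation: [[0.985, -0.171, 0.0], [-0.171, -0.985, -0.0], [0.0, -0.0, -1.0]]
contact_force: [-1.5, 1.0, 0.9]
width: -0.003
```

```bash
python3 -m inch '[{"ax":0,"ay":0,"az":0,"x":0.001,"y":-0.0002,"z":0,"fingers":1},{"ax":0,"ay":0,"az":0,"x":0.0015,"y":-0.0003,"z":0,"fingers":1},{"ax":0,"ay":0,"az":0,"x":0.0015,"y":-0.0003,"z":0,"fingers":1}]'
```

```text
time: 11.9
eef_pos: [0.5509, -0.0238, 0.0689]
orientation: [[0.985, -0.171, 0.0], [-0.171, -0.985, -0.0], [0.0, -0.0, -1.0]]
contact_force: [-0.3, 0.1, -0.6]
width: -0.002
```

```bash
python3 -m inch '[{"ax":0,"ay":0,"az":0,"x":0.001,"y":-0.0002,"z":0,"fingers":1},{"ax":0,"ay":0,"az":0,"x":0.001,"y":-0.0002,"z":0,"fingers":1}]'
python3 - <<'E'
from h import *
d=snapshot('side');cv2.imwrite('pics/s3.png',cv2.resize(d['img'][160:340,200:430,::-1],None,fx=3.3,fy=3.3,interpolation=cv2.INTER_CUBIC))
E
```

```text
time: 12.15
eef_pos: [0.5516, -0.0239, 0.0688]
orientation: [[0.985, -0.171, -0.0], [-0.171, -0.985, 0.0], [-0.0, 0.0, -1.0]]
contact_force: [-1.8, 0.8, -0.4]
width: -0.003
```

View pics/s3.png

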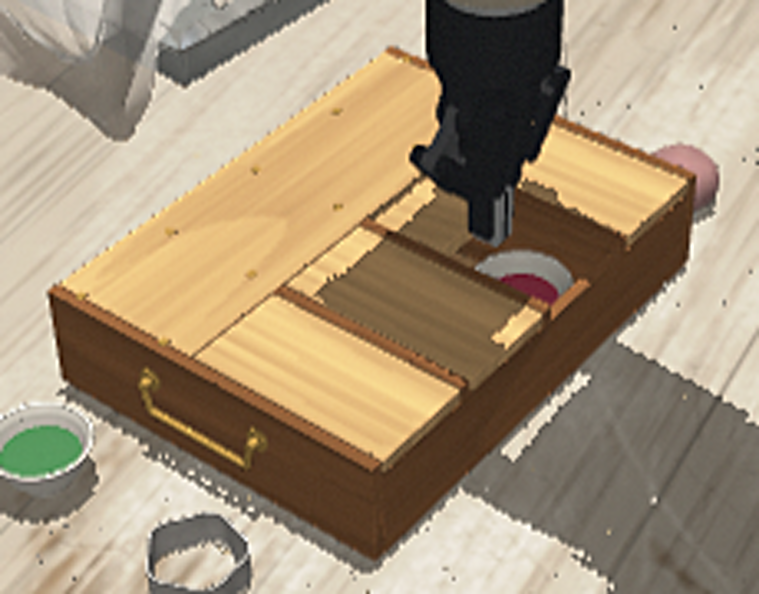

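The near edge shows at about (470,245), but there is no stop force yet, so I'll go on in small steps.

```bash
python3 -m inch '[{"ax":0,"ay":0,"az":0,"x":0.001,"y":-0.0002,"z":0,"fingers":1},{"ax":0,"ay":0,"az":0,"x":0.002,"y":-0.0003,"z":0,"fingers":1},{"ax":0,"ay":0,"az":0,"x":0.002,"y":-0.0003,"z":0,"fingers":1}]'
```

```text
time: 12.58
eef_pos: [0.5518, -0.024, 0.0685]
orientation: [[0.985, -0.171, -0.004], [-0.171, -0.985, 0.0], [-0.004, 0.0, -1.0]]
contact_force: [-9.7, 1.3, 3.7]
width: -0.001
```

```bash
python3 -m inch '[{"ax":0,"ay":0,"az":0,"x":0.001,"y":-0.0002,"z":0,"fingers":1},{"ax":0,"ay":0,"az":0,"x":0.0015,"y":-0.0003,"z":0,"fingers":1},{"ax":0,"ay":0,"az":0,"x":0.0015,"y":-0.0003,"z":0,"fingers":1}]'
```

```text
time: 12.95
eef_pos: [0.5519, -0.0241, 0.0681]
orientation: [[0.985, -0.171, -0.006], [-0.171, -0.985, 0.001], [-0.006, 0.0, -1.0]]
contact_force: [-14.2, 3.4, 4.8]
width: -0.0
```

The lid is at its stop: 14 N and no further motion. I'll back off along the axis, then lift and check.

```bash
python3 -m inch '[{"ax":0,"ay":0,"az":0,"x":-0.006,"y":0.001,"z":0,"fingers":1},{"ax":0,"ay":0,"az":0,"x":-0.014,"y":0.0025,"z":0.004,"fingers":1},{"ax":0,"ay":0,"az":0,"x":-0.03,"y":0.005,"z":0.05,"fingers":1},{"ax":0,"ay":0,"az":0,"x":-0.06,"y":0.01,"z":0.1,"fingers":1},{"ax":0,"ay":0,"az":0,"x":-0.06,"y":-0.04,"z":0.13,"fingers":1}]'
python3 -m inch '[{"ax":0,"ay":0,"az":0,"x":0,"y":-0.06,"z":0.02,"fingers":1},{"ax":0,"ay":0,"az":0,"x":0,"y":-0.12,"z":0.04,"fingers":1},{"ax":0,"ay":0,"az":0,"x":-0.02,"y":-0.17,"z":0.04,"fingers":1},{"ax":0,"ay":0,"az":0,"x":-0.04,"y":-0.22,"z":0.04,"fingers":1},{"ax":0,"ay":0,"az":0,"x":-0.06,"y":-0.27,"z":0.04,"fingers":1}]'
python3 -m inch '[{"ax":0,"ay":0,"az":0,"x":0,"y":0,"z":0,"fingers":1},{"ax":0,"ay":0,"az":0,"x":0,"y":0,"z":0,"fingers":1},{"ax":0,"ay":0,"az":0,"x":0,"y":0,"z":0,"fingers":1}]'
python3 - <<'E'
from h import *
d=snapshot('side');cv2.imwrite('pics/s4.png',cv2.resize(d['img'][160:340,200:430,::-1],None,fx=3.3,fy=3.3,interpolation=cv2.INTER_CUBIC))
d=snapshot('top');cv2.imwrite('pics/t4.png',cv2.resize(d['img'][170:350,180:500,::-1],None,fx=2.5,fy=2.5,interpolation=cv2.INTER_CUBIC))
for u,v in[(0,0)]:pass
p=np.array([.6053,.0062,-.1717]);R=np.array([[np.cos(p[2]),-np.sin(p[2])],[np.sin(p[2]),np.cos(p[2])]])
u,v=np.meshgrid(np.arange(640),np.arange(480));zz=d['range_z']
P=np.stack([(u-d['cx'])/d['fx']*zz,-(v-d['cy'])/d['fy']*zz,-zz,np.ones_like(zz)],-1)@d['cam_to_world'].T
m=zz>0
for i,y in enumerate([.117,.039,-.039,-.117]):
  for x in(-.11,-.06,-.048,-.044,-.040,-.036,-.03,-.02,-.003):
    c=R@[x,y]+p[:2];q=P[m&(np.hypot(P[...,0]-c[0],P[...,1]-c[1])<.004)];print(i+1,x,np.median(q[:,2]).round(4) if len(q) else None,end=' | ')
  print()
for l in ['cutter','dye_cup','dough_ball','dough_roll']:
  b=find_in(l,'top')[0]['box'];print(l,ray(d,(b[0]+b[2])/2,(b[1]+b[3])/2,.015))
print(state()['contact_force'],state()['time'])
E
```

```text
time: 13.58
eef_pos: [0.4941, -0.0628, 0.2013]
orientation: [[0.986, -0.167, 0.002], [-0.167, -0.986, 0.0], [0.002, -0.0, -1.0]]
contact_force: [1.7, -1.1, -1.1]
width: -0.002
time: 14.2
eef_pos: [0.4345, -0.3362, 0.2395]
orientation: [[0.985, -0.171, 0.001], [-0.171, -0.985, -0.001], [0.001, 0.001, -1.0]]
contact_force: [1.5, 0.5, 0.3]
width: -0.001
time: 14.58
eef_pos: [0.4357, -0.3336, 0.2391]
orientation: [[0.985, -0.17, 0.0], [-0.17, -0.985, 0.0], [0.0, -0.0, -1.0]]
contact_force: [-0.3, 0.8, 0.2]
width: 0.002
1 -0.11 0.0753 | 1 -0.06 0.0745 | 1 -0.048 0.0756 | 1 -0.044 0.0753 | 1 -0.04 0.0749 | 1 -0.036 0.0761 | 1 -0.03 0.0758 | 1 -0.02 0.0758 | 1 -0.003 0.0756 | 
2 -0.11 0.075 | 2 -0.06 0.0751 | 2 -0.048 0.076 | 2 -0.044 0.076 | 2 -0.04 0.0753 | 2 -0.036 0.0751 | 2 -0.03 0.0753 | 2 -0.02 0.075 | 2 -0.003 0.0756 | 
3 -0.11 0.0141 | 3 -0.06 0.0352 | 3 -0.048 0.0403 | 3 -0.044 0.0442 | 3 -0.04 0.0701 | 3 -0.036 0.0723 | 3 -0.03 0.0736 | 3 -0.02 0.071 | 3 -0.003 0.0708 | 
4 -0.11 0.075 | 4 -0.06 0.0748 | 4 -0.048 0.0752 | 4 -0.044 0.0748 | 4 -0.04 0.075 | 4 -0.036 0.0746 | 4 -0.03 0.075 | 4 -0.02 0.0741 | 4 -0.003 0.0736 | 
cutter [0.59659075 0.23484241 0.015     ]
dye_cup [0.71811511 0.21900673 0.015     ]
dough_ball [ 0.49266561 -0.19704411  0.015     ]
dough_roll [ 0.62120152 -0.2559368   0.015     ]
[-1.36971757 -0.2200792   0.15249545] 14.875
```

View pics/s4.png

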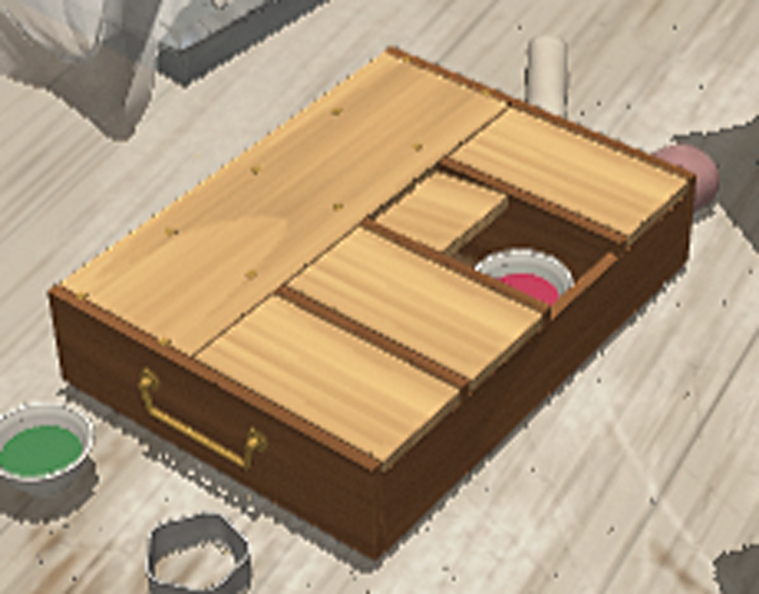

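View pics/t4.png

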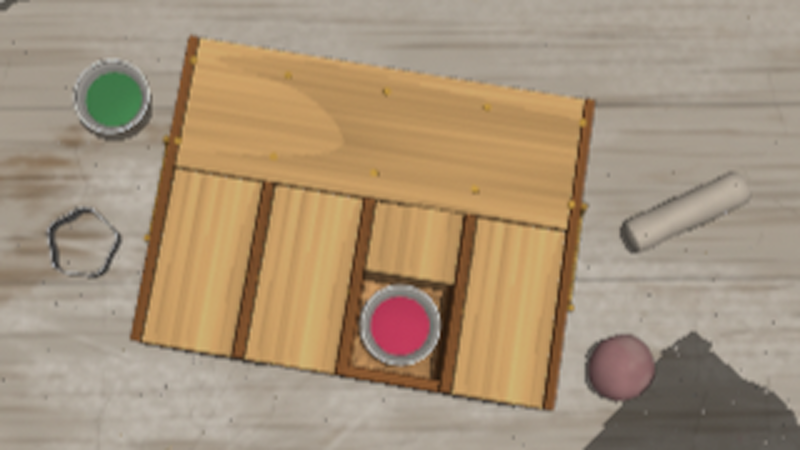

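The lid's near edge is now at chest x of about -41 mm, so it has slid about 80 mm. The red dye is open at (400,325). The other three lids are flush at about 75 mm and the things around the chest are where they were.

```bash
python3 -c "
from plant import *
print(close_job())"
```

```text
the job is handed in; nothing more can be done
None
```

Lid 3 was the free one. It is now fully under the rear board, the red dye in its compartment can be reached, and the job is handed in. No verdict was reported.

- **Finding the lid:** I pressed lid 4 first. It was blocked, giving about 1 mm at 11 N, so I left it. Lid 3 then sank about 7 mm at roughly 2 N and stopped firmly at 10 N; the side picture showed it rocked.
- **Pushing it open:** I pushed its raised near edge with the fingertips 69 mm above the table until it hit its stop. The highest reading was about 14 N. I then backed off, lifted away and moved clear.
- **Last checks, all before hand-in:**
  - Lid 3's near edge was at about -41 mm in the chest, which is roughly 80 mm of travel.
  - Lids 1, 2 and 4 read flush at 74–76 mm.
  - The four things around the chest look unmoved in the pictures. The detector put them within 2–7 mm of their first readings; I put that down to its noise.
  - Time used was about 15 s of the 51 s.
- **Disagreement:** one early move command was refused as malformed. Nothing moved because of it.

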